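Load a sample carrier under an analyser's spring flap

ROBOT

A 7-joint arm with a two-finger parallel gripper is mounted at the origin on the work surface. World frame = base frame: x ahead of the robot, y to its left, z up, the work surface at z = 0. Lengths are in m, angles in rad, forces in N, time in s.
With the tool pointing down it reaches from about 0.35 to 0.9 m from the base axis. Payload 8.1 kg.
Tool frame: the origin (TCP) lies at the very end of the fingers, on their centre line; the grasp point (between the pads) lies bot.hold_point_z behind it (bot.hold_point_z is the distance from the TCP to the grasp point, in m); z points along the fingers, y is the line along which they close (so a half turn about z gives the same grasp; the last joint's range is limited). The gripper opens to 92 mm and grips with 3 to 60 N. Pads are 19 mm wide; open, the fingers measure 130 mm over their backs; the gripper's body (75 mm by 190 mm) begins 47 mm behind the grasp point.
Start: joints at [-1.303, 0.434, 0.025, 1.573, -0.012, 1.134, -0.075], TCP at [0.227, 0.583, 0.227] pointing down, gripper open.
Joint ranges: [-2.62, 2.62], [-0.44, 2.09], [-1.27, 1.32], [0.08, 2.57], [-1.32, 4.46], [0.12, 2], [-2.74, 2.74]. Speed limits (rad/s): [2.22, 2.22, 3.01, 3.01, 3.14, 3.14, 3.14].

INTERFACE

Orientations are given as [roll, pitch, yaw] about the fixed x, y, z axes, in that order (R = Rz(yaw) Ry(pitch) Rx(roll)).
In Python, from plant import bot gives the robot as it stands.
- The arm moves only by the tool move_arm, never from a script. Its argument "moves" is a list of rows, each an object of numbers: "x", "y", "z": the shift along the tool's x, y, z each as a share of 0.05 m, from -1 to 1; "ax", "ay", "az": the turn, a rotation vector about the tool's x, y, z each as a share of 360 degrees, from -1 to 1. In form: [{"x": .., "y": .., "z": .., "ax": .., "ay": .., "az": ..}, ...]. A call has 1 to 5 rows; each row shifts and turns the commanded pose from where the row before left it, along the tool's axes as they then stand; what a row does not reach is not made up. A row lasts 1/12 s, in which the tool goes at most 41.7 mm and 7.16 degrees, less where a joint would pass 70% of its speed; a pose out of reach is approached as far as the arm can. A call with a number of a shift or a turn outside -1 to 1 is refused whole. A call with a gripper value outside its range is refused whole. "hand" is the gripper command: -1 is shut, 1 is fully open, values between are in proportion, set as the call begins (left out, the last holds). The fingers move at their own pace and stop on an object; "force" is the grip in N (left out, the last holds). Time passes only in rows, so rows that do not move let the fingers close. It gives the time, the measured TCP pose, the force, the opening and the grip force at its end, in the units of the state.
- bot.get_state(): the state, without advancing time (a new reading comes with each control period).
- bot.capture(name): name is "scene" or "top" or "wrist"; returns the picture (384x512x3 uint8, red, green, blue); there is no depth.
- bot.camera_info(name): a dict with "fx", "fy", "cx", "cy" (pixels), "world_to_cam" (4x4, takes a point from world to camera coordinates). Camera axes: x right, y up, looking along -z (the intrinsics and any distortion apply to the point x, -y, -z); pixel columns grow to the right and rows downward; lengths in m; the calibration is good to about 2 mm. A picture is of the moment at which its call begins: read the wrist's pose just before it. camera_info takes no time and is no camera call; for the wrist camera it gives the pose at the moment of the call.
- bot.hand_in(): hands the job in; it is judged then, once.
The state is a dict: "t": time; "joints": joint angles; "dq": joint speeds; "effort": joint torques, N m; "tcp_pos": TCP position; "orientation": TCP orientation; "contact_force": force on the tool from outside, world axes, zero at the start; "ft_torque": the same for the moment, N m; "grip_width": finger opening in m; "gripper_force": force on a finger pad.
Only numpy, scipy, OpenCV 4.12 (cv2) and the standard library are available. Lean on these libraries where they do the work, as an engineer would, in place of code of your own. Each camera call takes 0.05 s, during which the arm holds its last target. There are 200 camera calls.

TASK

Load the sample carrier into the analyser: with one fingertip press down the long paddle beside the track and keep it pressed so that the spring-closed flap stays open, and meanwhile with the other fingertip push the carrier by its upright rear plate along the track, under the flap, until it is fully home against the stop. Only then let go, so that the flap springs shut behind the sample block, and finish clear of everything. Only push the carrier, do not lift it, and leave the bottle, the beaker and the pot where they stand.

Things in the scene. Friction and masses are not known exactly. Their poses are not given: they have to be found in the camera images.
- station: White analyser (260 x 320 x 180 mm, front at x = 72) with a dark steel loading track, fixed as one piece. Origin: on the bench (z = 0) below the port's mouth, on the track's centre line; x = push direction into the port, y left of it, z up (mm below in this frame). Track floor from x = -230, 6 high; rails (inner faces y = +-19.5, tops z = 16) and port walls (tops z = 44) guide the carrier.
- stop (a point): Foot of the stop face inside the port, on the track floor's centre line, at x = 60, z = 6 in the station frame; the carrier's front end touches it when fully home.
- hinge (a point): Point on the flap's hinge rod above the port's mouth, at x = 0, y = 40, z = 46 in the station frame. The rod lies parallel to the station's x from x = -231 to 69, on a post at each end (the outer at x = -231 to -219).
- flap (a joint): Opening angle (rad) of the light grey flap, a see-saw about the hinge rod: 0 shut, 0.75 end stop. Right of the rod: a cover over the port (x = 1 to 61, y = 39 to -25) with a lip; left: the paddle. Pressing the paddle down lifts cover and lip; the carrier's block passes freely from 0.45 on, and pushing it on the lip does not open it. A spring shuts it when let go; pressing takes about 4 to 9 N.
- lip (a point): Middle of the lower edge of the flap's lip, a plate 4 thick and 36 wide (shut: x = 0 to 4, y = 14 to -22 in the station frame) that hangs from the cover's front edge down to z = 22 and bars the way of the carrier's block. It rises as the flap opens.
- paddle (a point): Middle of the top face of the paddle, a light grey plate 150 long (along the station's x) and 44 wide, left of the track. Shut: level, x = -212 to -62, y = 45 to 89, top at z = 38, this point at x = -137, y = 70. Pressed, its outer edge tilts down: at 0.6 rad the top is at z = 25 at 25 mm left of the rod, z = 18 at 37 mm left. A fingertip can slide along it while pressing.
- carrier: Loose aluminium carrier in the track, about 0.25 kg. Origin: centre of its underside; x towards the port. Sled 130 x 36 x 8 (x = -65 to 65); front block with three white caps, 50 x 32, top at 26 (caps 29), x = 15 to 65; low neck; upright rear push plate 8 thick, 36 wide, top at 44. It starts with the block before the port; home, its origin is at x = -5 in the station frame, the lip hanging over the neck.
- push_face (a point): Middle of the rear face of the carrier's push plate, 65 mm behind the carrier's origin and 24 mm above its underside (30 above the bench). When the carrier is home it is at x = -70 in the station frame, outside the port.
- bottle: Amber bottle, 56 mm across, 115 mm tall, loose; origin at the centre of its underside. Leave alone.
- beaker: Glass beaker, 64 mm across, 75 mm tall, loose; origin at the centre of its underside. Leave alone.
- pot: Small white screw-top pot, 40 mm across, 45 mm tall, loose, on the paddle's side of the track; origin at the centre of its underside. Leave alone.
Things that resemble listed ones, but are neither listed nor needed, are in the scene too. Of the things shaped like the carrier, the aluminium one is meant.

How it is judged:
On the way, in this order (a step that is already met when the one before it is completed fails the run):
1. the flap is held open by a finger (over 0.35 rad) while the carrier's block is still before the port (value of joint flap above 0.35 rad and contact force between the fingers and flap above 0.5 N and x of carrier in the frame of station below -0.068 m), for 0.1 s.
2. the carrier is home (within 4 mm of the stop) while a finger still holds the flap open (over 0.3 rad) (x of carrier in the frame of station above -0.009 m and value of joint flap above 0.3 rad and contact force between the fingers and flap above 0.5 N), for 0.1 s.
At the end, for the whole second after the job is handed in: The carrier lies flat and at rest in the port within 4 mm of the stop, and the flap is shut behind its block (under 0.06 rad) (x of carrier in the frame of station above -0.009 m and value of joint flap below 0.06 rad and linear speed of carrier below 0.01 m/s and angle between carrier's own z axis and vertical below 0.05 rad); the robot touches nothing.
It fails at once if the carrier is lifted more than 8 mm or tipped more than 0.2 rad (height (world z) of carrier above 0.014 m or angle between carrier's own z axis and vertical above 0.2 rad).
It fails at once if the bottle is moved more than 20 mm or tipped (distance of bottle from where it was at the start of the episode above 0.02 m or angle between bottle's own z axis and vertical above 0.3 rad).
It fails at once if the beaker is moved more than 20 mm or tipped (distance of beaker from where it was at the start of the episode above 0.02 m or angle between beaker's own z axis and vertical above 0.3 rad).
It fails at once if the pot is moved more than 20 mm or tipped (distance of pot from where it was at the start of the episode above 0.02 m or angle between pot's own z axis and vertical above 0.3 rad).
It also fails if it takes over 38 s, if anything falls off the work surface, if the arm or the gripper's body presses on something with over 40 N, if the wrist force passes 120 N, or if a joint passes its speed limit or range.

## Working session

There is one attempt and no reset: what is moved stays moved. The work goes in short steps, Python scripts to look and compute and a tool call to move; the robot and the scene stay as the last step left them, time stands still between calls to the robot, and variables do not carry over. Pictures are saved under pics/ and viewed, at most 10 in all, crops included, and the job is handed in when it is done.

Besides the shell and the picture viewer there is one more tool, called after ">>>" by a JSON object that holds its "fn" and its "kwargs", one argument or row to a line. move_arm: Moves the arm, as the interface text tells. Shift numbers are shares of 0.05 m and turn numbers shares of 360 degrees, none past 1 either way. Its arguments: {"type":"object","properties":{"moves":{"type":"array","items":{"type":"object","properties":{"x":{"type":"number","minimum":-1,"maximum":1},"y":{"type":"number","minimum":-1,"maximum":1},"z":{"type":"number","minimum":-1,"maximum":1},"ax":{"type":"number","minimum":-1,"maximum":1},"ay":{"type":"number","minimum":-1,"maximum":1},"az":{"type":"number","minimum":-1,"maximum":1}}}},"hand":{"type":"number"},"force":{"type":"number"}},"required":["moves"]}

```bash
mkdir -p pics && python3 - <<'E'
from plant import bot
import cv2,numpy as np
print(bot.get_state()); print(bot.hold_point_z)
for n in("scene","top"):
    im=bot.capture(n); cv2.imwrite(f"pics/{n}0.png",im[:,:,::-1]); print(n,bot.camera_info(n))
E
```

```text
{'t': 0.0, 'joints': array([-1.30260016,  0.43521873,  0.02496884,  1.57408778, -0.01160156,
        1.13398947, -0.07510045]), 'dq': array([-0.0003641 , -0.00043977,  0.00084743,  0.00031068,  0.00086233,
        0.00114042,  0.0016225 ]), 'effort': array([ 2.63912298e-04, -6.67844725e+01,  9.85108763e-01, -3.14465368e+01,
       -6.06732233e-02,  4.29767312e-02,  1.45831241e-04]), 'tcp_pos': array([0.22634089, 0.58203466, 0.22595117]), 'orientation': array([-3.14004049e+00,  1.38479487e-04,  2.77072953e+00]), 'contact_force': array([0.27771315, 0.91594763, 0.26840546]), 'ft_torque': array([ 0.05005009, -0.02098363,  0.02206532]), 'gripper_force': 0.0, 'grip_width': 0.092039905039074}
0.0188
scene {'fx': 479.9184457490849, 'fy': 479.9184457490849, 'cx': 257.8381923973791, 'cy': 190.9751986611648, 'world_to_cam': array([[-0.26849443,  0.96320584,  0.01205208,  0.13825651],
       [-0.67410678, -0.19681582,  0.71192948,  0.32754214],
       [ 0.68810667,  0.18302471,  0.70214754, -1.72569459],
       [ 0.        ,  0.        ,  0.        ,  1.        ]])}
top {'fx': 384.5458359630331, 'fy': 384.5458359630331, 'cx': 254.05507063113637, 'cy': 193.3235537231703, 'world_to_cam': array([[-0.02482776, -0.99954105, -0.01735723,  0.02925209],
       [ 0.99052067, -0.02694271,  0.13469554, -0.5326742 ],
       [-0.13510138, -0.0138485 ,  0.990735  , -1.0408278 ],
       [ 0.        ,  0.        ,  0.        ,  1.        ]])}
```

View pics/top0.png

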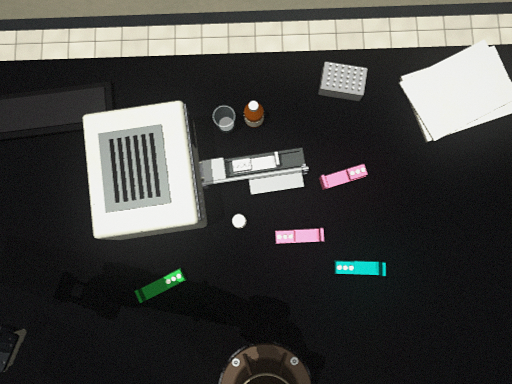

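View pics/scene0.png

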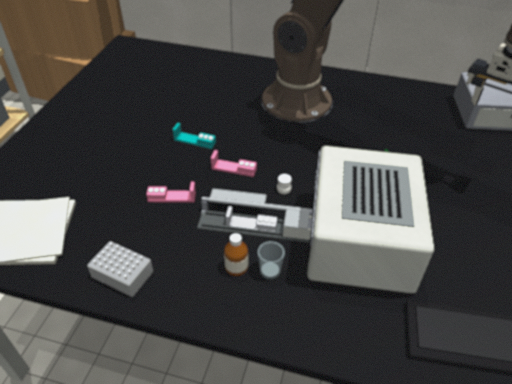

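The top view shows the station at left (analyser ~(145,170)) and its track running from (310,165) to (200,175), pushing towards +y world. The paddle is at ~(276,184), the carrier at (255,162), the pot at (239,221), the bottle at (254,113) and the beaker at (224,118). The scene view agrees. I'll zoom in on the track.

```bash
python3 - <<'E'
import cv2
im=cv2.imread("pics/top0.png")[140:235,190:320]
cv2.imwrite("pics/topz.png",cv2.resize(im,None,fx=6,fy=6,interpolation=cv2.INTER_CUBIC))
E
```

```text
(no output)
```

View pics/topz.png

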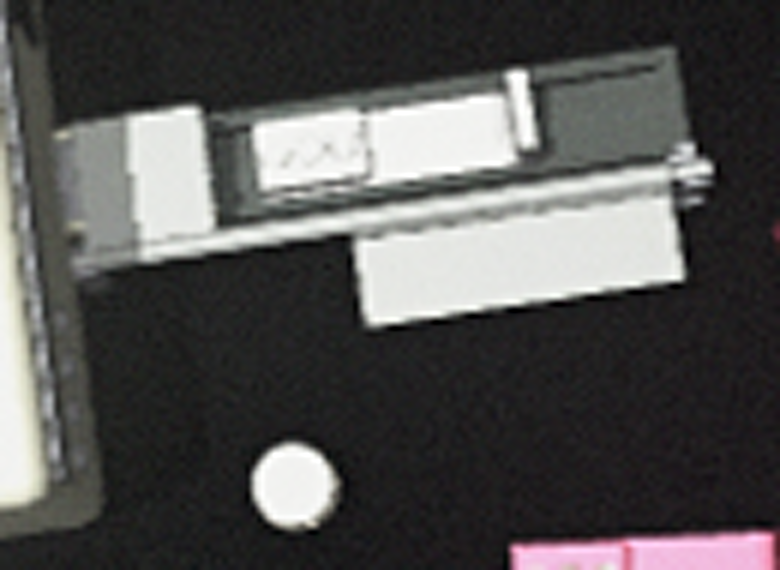

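The zoom shows the paddle's outer corners at (368,327) and (686,279), the carrier plate top at ~(521,110), the flap cover's front edge at x≈205, and the pot at (294,485).

```bash
cat > h.py <<'E'
import numpy as np
from plant import bot
def ray(name,u,v,z):
    c=bot.camera_info(name);W=c["world_to_cam"];R=W[:3,:3];o=-R.T@W[:3,3]
    d=R.T@np.array([(u-c["cx"])/c["fx"],-(v-c["cy"])/c["fy"],-1]);return o+d*(z-o[2])/d[2]
E
python3 - <<'E'
from h import *
np.set_printoptions(precision=4,suppress=True)
P=lambda a,b,z:ray("top",190+(a+.5)/6-.5,140+(b+.5)/6-.5,z)
a=P(368,327,.038);b=P(686,279,.038)
print(a,b,np.linalg.norm(a-b))
d=(a-b)/np.linalg.norm(a-b);yaw=np.arctan2(d[1],d[0]);m=(a+b)/2
R=np.array([[d[0],-d[1]],[d[1],d[0]]])
o=m[:2]-R@np.array([-.137,.089]);print("yaw",yaw,"origin",o)
S=lambda p:R.T@(p[:2]-o)
for n,q in dict(rodend=(712,170,.046),railR=(675,47,.016),coverTR=(202,106,.046),coverBR=(214,228,.046),plate1=(507,71,.05),plate2=(528,69,.05),plate3=(518,152,.05),blockrear=(370,150,.032),blockfront=(253,160,.032),pot=(294,485,.045),padin=(355,238,.038),padin2=(672,190,.038)).items(): print(n,S(P(*q)),P(*q))
for n,u,v,z in(("bottle",253,104,.115),("beaker",224,116,.075)):
  p=ray("top",u,v,z);print(n,S(p),p)
E
```

```text
[0.5311 0.0242 0.038 ] [ 0.5497 -0.1246  0.038 ] 0.1499366898058083
yaw 1.694800397620428 origin [0.6118 0.0968]
rodend [-0.2313  0.0413] [ 0.5994 -0.1379  0.046 ]
railR [-0.2285 -0.0265] [ 0.6663 -0.1267  0.016 ]
coverTR [-0.0004 -0.0251] [0.6368 0.0994 0.046 ]
coverBR [0.002  0.0333] [0.5785 0.0946 0.046 ]
plate1 [-0.1441 -0.019 ] [ 0.6484 -0.0439  0.05  ]
plate2 [-0.1539 -0.0184] [ 0.6491 -0.0537  0.05  ]
plate3 [-0.1432  0.0199] [ 0.6097 -0.0478  0.05  ]
blockrear [-0.0754  0.0047] [0.6164 0.0214 0.032 ]
blockfront [-0.0199  0.001 ] [0.6132 0.0769 0.032 ]
pot [-0.0177  0.1572] [0.458  0.0597 0.045 ]
padin [-0.0622  0.0465] [0.5733 0.0293 0.038 ]
padin2 [-0.2125  0.0464] [ 0.592  -0.1198  0.038 ]
bottle [-0.1038 -0.1405] [0.764  0.0111 0.115 ]
beaker [-0.0205 -0.1338] [0.7471 0.093  0.075 ]
```

>>> {"fn": "move_arm", "kwargs": {
  "moves": [
    {"az": 0.019,"z": -0.1},
    {"az": 0.019,"z": -0.1},
    {"az": 0.019,"z": -0.1},
    {"az": 0.019,"z": -0.1},
    {"az": 0.019,"z": -0.1}
  ],
  "hand": 0.26
}}

```text
$.moves[0]: bad value
```

>>> {"fn": "move_arm", "kwargs": {
  "moves": [
    {"az": 0.019},
    {"az": 0.019},
    {"az": 0.019},
    {"az": 0.019},
    {"az": 0}
  ]
}}

```text
$.moves[0]: bad value
```

>>> {"fn": "move_arm", "kwargs": {
  "moves": [
    {"x": -0.7,"y": 0.28},
    {"x": -0.7,"y": 0.28},
    {"x": -0.7,"y": 0.28},
    {"x": -0.7,"y": 0.28},
    {"x": -0.7,"y": 0.28}
  ]
}}

```text
$.moves[0]: bad value
```

>>> {"fn": "move_arm", "kwargs": {
  "moves": [
    {"x": 0,"y": 0,"z": -0.1,"ax": 0,"ay": 0,"az": 0.019},
    {"x": 0,"y": 0,"z": -0.1,"ax": 0,"ay": 0,"az": 0.019},
    {"x": 0,"y": 0,"z": -0.1,"ax": 0,"ay": 0,"az": 0.019},
    {"x": 0,"y": 0,"z": -0.1,"ax": 0,"ay": 0,"az": 0.019},
    {"x": 0,"y": 0,"z": -0.1,"ax": 0,"ay": 0,"az": 0.019}
  ],
  "hand": 0.26
}}

```text
t: 0.52
tcp_pos: [0.2264, 0.5822, 0.2515]
orientation: [-3.141, 0.001, 2.168]
contact_force: [-0.4, -0.2, 0.2]
grip_width: 0.063
gripper_force: 0.0
```

>>> {"fn": "move_arm", "kwargs": {
  "moves": [
    {"x": 0,"y": 0,"z": 0,"ax": 0,"ay": 0,"az": 0.019},
    {"x": 0,"y": 0,"z": 0,"ax": 0,"ay": 0,"az": 0.019},
    {"x": 0,"y": 0,"z": 0,"ax": 0,"ay": 0,"az": 0.019},
    {"x": 0,"y": 0,"z": 0,"ax": 0,"ay": 0,"az": 0.018},
    {"x": 0,"y": 0,"z": 0,"ax": 0,"ay": 0,"az": 0}
  ]
}}

```text
t: 0.93
tcp_pos: [0.2263, 0.5823, 0.2513]
orientation: [-3.141, 0.001, 1.697]
contact_force: [0.2, -0.4, -0.1]
grip_width: 0.0579
gripper_force: 0.0
```

>>> {"fn": "move_arm", "kwargs": {
  "moves": [
    {"x": -0.7,"y": 0.28,"z": 0,"ax": 0,"ay": 0,"az": 0},
    {"x": -0.7,"y": 0.28,"z": 0,"ax": 0,"ay": 0,"az": 0},
    {"x": -0.7,"y": 0.28,"z": 0,"ax": 0,"ay": 0,"az": 0},
    {"x": -0.7,"y": 0.28,"z": 0,"ax": 0,"ay": 0,"az": 0},
    {"x": -0.7,"y": 0.28,"z": 0,"ax": 0,"ay": 0,"az": 0}
  ]
}}

```text
t: 1.35
tcp_pos: [0.3194, 0.4164, 0.2515]
orientation: [-3.142, 0.0, 1.707]
contact_force: [1.9, 0.5, 1.1]
grip_width: 0.0576
gripper_force: 0.0
```

>>> {"fn": "move_arm", "kwargs": {
  "moves": [
    {"x": -0.7,"y": 0.28,"z": 0,"ax": 0,"ay": 0,"az": 0},
    {"x": -0.7,"y": 0.28,"z": 0,"ax": 0,"ay": 0,"az": 0},
    {"x": -0.7,"y": 0.28,"z": 0,"ax": 0,"ay": 0,"az": 0},
    {"x": -0.7,"y": 0.28,"z": 0,"ax": 0,"ay": 0,"az": 0},
    {"x": -0.7,"y": 0.28,"z": 0,"ax": 0,"ay": 0,"az": 0}
  ]
}}

```text
t: 1.77
tcp_pos: [0.4117, 0.2521, 0.2518]
orientation: [3.142, -0.0, 1.707]
contact_force: [0.7, -0.1, -0.2]
grip_width: 0.0581
gripper_force: 0.0
```

>>> {"fn": "move_arm", "kwargs": {
  "moves": [
    {"x": -0.7,"y": 0.28,"z": 0,"ax": 0,"ay": 0,"az": 0},
    {"x": -0.7,"y": 0.28,"z": 0,"ax": 0,"ay": 0,"az": 0},
    {"x": -0.7,"y": 0.28,"z": 0,"ax": 0,"ay": 0,"az": 0},
    {"x": -0.7,"y": 0.28,"z": 0,"ax": 0,"ay": 0,"az": 0},
    {"x": -0.7,"y": 0.28,"z": 0,"ax": 0,"ay": 0,"az": 0}
  ]
}}

```text
t: 2.18
tcp_pos: [0.5041, 0.0879, 0.2518]
orientation: [3.142, -0.0, 1.707]
contact_force: [1.5, -0.1, 0.5]
grip_width: 0.0577
gripper_force: 0.0
```

>>> {"fn": "move_arm", "kwargs": {
  "moves": [
    {"x": -0.7,"y": 0.28,"z": 0.2,"ax": 0,"ay": 0,"az": 0},
    {"x": -0.7,"y": 0.28,"z": 0.4,"ax": 0,"ay": 0,"az": 0},
    {"x": -0.7,"y": 0.28,"z": 0.4,"ax": 0,"ay": 0,"az": 0},
    {"x": -0.7,"y": 0.28,"z": 0.4,"ax": 0,"ay": 0,"az": 0},
    {"x": 0,"y": 0,"z": 0.2,"ax": 0,"ay": 0,"az": 0}
  ]
}}

```text
t: 2.6
tcp_pos: [0.5774, -0.0479, 0.1712]
orientation: [-3.141, 0.005, 1.699]
contact_force: [-1.0, -0.2, -0.1]
grip_width: 0.0579
gripper_force: 0.0
```

```bash
cat >> h.py <<'E'
o=np.array([.6118,.0968]);yaw=1.6948;c_,s_=np.cos(yaw),np.sin(yaw);R=np.array([[c_,-s_],[s_,c_]])
def st():
    s=bot.get_state();print("t",s["t"],"station xy",R.T@(s["tcp_pos"][:2]-o),"z",s["tcp_pos"][2],"dyaw",yaw-s["orientation"][2],"w",s["grip_width"],"Fst",R.T@s["contact_force"][:2],s["contact_force"][2])
E
python3 - <<'E'
from h import *
import cv2
st();ci=bot.camera_info("wrist");im=bot.capture("wrist");cv2.imwrite("pics/w1.png",im[:,:,::-1])
W=ci["world_to_cam"]
for n,p in dict(pc1=(-.062,.089,.038),pc2=(-.212,.089,.038),pl=(-.152,-.018,.05),pl2=(-.152,.018,.05)).items():
    q=W[:3,:3]@np.r_[o+R@p[:2],p[2]]+W[:3,3];print(n,ci["cx"]-ci["fx"]*q[0]/q[2],ci["cy"]+ci["fy"]*q[1]/q[2])
E
```

```text
t 2.6 station xy [-0.13932336  0.05203639] z 0.17123326995141389 dyaw -0.003739553319012545 w 0.057888311963158204 Fst [-0.09303164  0.97009554] -0.1463659433515584
pc1 216.70690949718886 92.15799085806044
pc2 220.92826484928548 247.36527517890232
pl 333.6211394926045 193.7634844825124
pl2 294.66511853751416 193.60650956349843
```

View pics/w1.png

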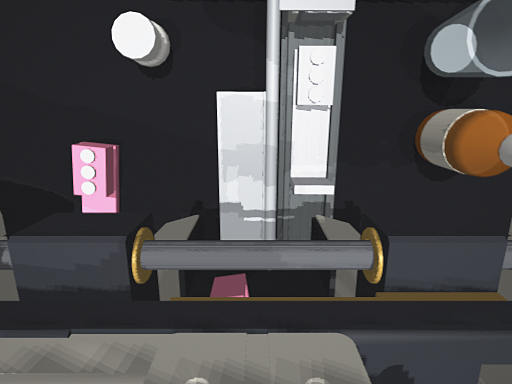

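The wrist view confirms the fit: the paddle's corner is at (217,92) and the plate's rear edge at row 193, columns 295–333, both as predicted. I'll align and descend.

>>> {"fn": "move_arm", "kwargs": {
  "moves": [
    {"x": -0.32,"y": 0.14,"z": 0.2,"ax": 0,"ay": 0,"az": 0},
    {"x": -0.3,"y": 0.14,"z": 0.5,"ax": 0,"ay": 0,"az": 0},
    {"x": 0,"y": 0,"z": 0.6,"ax": 0,"ay": 0,"az": 0},
    {"x": 0,"y": 0,"z": 0.6,"ax": 0,"ay": 0,"az": 0},
    {"x": 0,"y": 0,"z": 0.2,"ax": 0,"ay": 0,"az": 0}
  ]
}}

```text
t: 3.07
tcp_pos: [0.5918, -0.0669, 0.0646]
orientation: [-3.136, -0.002, 1.707]
contact_force: [-0.7, 0.3, -0.3]
grip_width: 0.0578
gripper_force: 0.0
```

```bash
python3 -c "
from h import *
st()"
```

```text
t 3.0667 station xy [-0.16001115  0.04007673] z 0.06462530360115762 dyaw -0.0117365784491954 w 0.05775920936790082 Fst [0.3860873  0.62408112] -0.29699487224821797
```

>>> {"fn": "move_arm", "kwargs": {
  "moves": [
    {"x": -0.2,"y": 0.04,"z": 0,"ax": 0,"ay": 0,"az": 0.001},
    {"x": 0,"y": 0,"z": 0.0,"ax": 0,"ay": 0,"az": 0},
    {"x": 0,"y": 0,"z": 0,"ax": 0,"ay": 0,"az": 0}
  ]
}}

```text
t: 3.32
tcp_pos: [0.5989, -0.079, 0.0701]
orientation: [3.139, 0.001, 1.696]
contact_force: [-0.4, 0.3, -0.7]
grip_width: 0.0582
gripper_force: 0.0
```

```bash
python3 -c "
from h import *
st()"
```

```text
t 3.3167 station xy [-0.17281251  0.03456401] z 0.07006635519624736 dyaw -0.001344591384331073 w 0.05818511644314889 Fst [0.34877113 0.39999449] -0.6785165878062585
```

>>> {"fn": "move_arm", "kwargs": {
  "moves": [
    {"x": 0.04,"y": -0.07,"z": 0.2,"ax": 0,"ay": 0,"az": 0},
    {"x": 0,"y": 0,"z": 0.25,"ax": 0,"ay": 0,"az": 0},
    {"x": 0,"y": 0,"z": 0.25,"ax": 0,"ay": 0,"az": 0},
    {"x": 0,"y": 0,"z": 0,"ax": 0,"ay": 0,"az": 0},
    {"x": 0,"y": 0,"z": 0,"ax": 0,"ay": 0,"az": 0}
  ]
}}

```text
t: 3.73
tcp_pos: [0.593, -0.0759, 0.0323]
orientation: [-3.14, -0.001, 1.697]
contact_force: [-1.6, 1.9, 2.4]
grip_width: 0.0578
gripper_force: 1.6
```

```bash
python3 -c "
from h import *
st()"
```

```text
t 3.7333 station xy [-0.16906608  0.04001893] z 0.03231601705396774 dyaw -0.0018038801026298845 w 0.05783099337517843 Fst [2.1051265  1.35373201] 2.4454953085642037
```

>>> {"fn": "move_arm", "kwargs": {
  "moves": [
    {"x": 0,"y": 0.02,"z": 0.1,"ax": 0,"ay": 0,"az": 0},
    {"x": 0,"y": 0,"z": 0.1,"ax": 0,"ay": 0,"az": 0},
    {"x": 0,"y": 0,"z": 0,"ax": 0,"ay": 0,"az": 0},
    {"x": 0,"y": 0,"z": 0,"ax": 0,"ay": 0,"az": 0}
  ]
}}

```text
t: 4.07
tcp_pos: [0.595, -0.0762, 0.0235]
orientation: [3.141, -0.0, 1.696]
contact_force: [0.0, 1.0, 5.2]
grip_width: 0.0577
gripper_force: 2.3
```

```bash
python3 - <<'E'
from h import *
import cv2
st()
a=bot.capture("top")[140:235,190:320,::-1];b=bot.capture("scene")[170:270,180:340,::-1]
f=lambda i,k:cv2.resize(i,None,fx=k,fy=k,interpolation=cv2.INTER_CUBIC)
A=f(a,3);B=f(b,3.7);w=max(A.shape[1],B.shape[1])
A=cv2.copyMakeBorder(A[:225],0,0,0,w-A.shape[1],0);B=cv2.copyMakeBorder(B[:370],0,0,0,w-B.shape[1],0)
cv2.imwrite("pics/c1.png",np.vstack([A,B]));st()
E
```

```text
t 4.0667 station xy [-0.16964088  0.03808082] z 0.023473468825982734 dyaw -0.0015398422439540926 w 0.05772367908272282 Fst [ 1.03868971 -0.15209097] 5.229950323410056
t 4.1667 station xy [-0.16960376  0.03813725] z 0.023585202064314553 dyaw -0.0015254504301289717 w 0.05780876626939759 Fst [0.90370536 0.78266155] 4.514181588044473
```

View pics/c1.png

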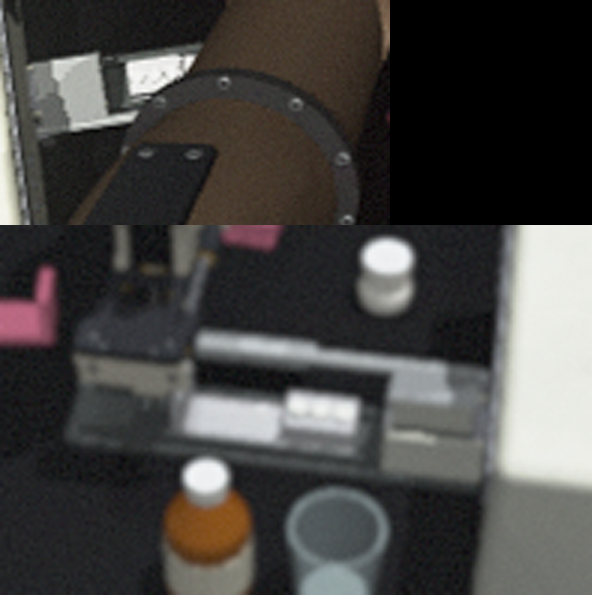

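The cover is visibly raised and the block is still before the port. I'll press about 3 mm deeper for margin, then push.

>>> {"fn": "move_arm", "kwargs": {
  "moves": [
    {"x": 0,"y": 0,"z": 0.06,"ax": 0,"ay": 0,"az": 0},
    {"x": 0,"y": 0,"z": 0,"ax": 0,"ay": 0,"az": 0},
    {"x": 0,"y": 0,"z": 0,"ax": 0,"ay": 0,"az": 0}
  ]
}}

```text
t: 4.42
tcp_pos: [0.5952, -0.0764, 0.0207]
orientation: [3.141, 0.0, 1.696]
contact_force: [-0.7, -0.1, 6.1]
grip_width: 0.0575
gripper_force: 2.4
```

>>> {"fn": "move_arm", "kwargs": {
  "moves": [
    {"x": 0.16,"y": 0,"z": 0,"ax": 0,"ay": 0,"az": 0},
    {"x": 0.16,"y": 0,"z": 0,"ax": 0,"ay": 0,"az": 0},
    {"x": 0.1,"y": 0,"z": 0,"ax": 0,"ay": 0,"az": 0},
    {"x": 0,"y": 0,"z": 0,"ax": 0,"ay": 0,"az": 0}
  ]
}}

```text
t: 4.75
tcp_pos: [0.5919, -0.0552, 0.0205]
orientation: [-3.141, 0.001, 1.697]
contact_force: [-1.0, -1.5, 4.0]
grip_width: 0.0578
gripper_force: 2.2
```

```bash
python3 -c "
from h import *
st()"
```

```text
t 4.75 station xy [-0.14837492  0.0385639 ] z 0.020450172092602064 dyaw -0.0017791549599530665 w 0.057836170174974416 Fst [-1.3232876   1.16828885] 3.9988841346534234
```

>>> {"fn": "move_arm", "kwargs": {
  "moves": [
    {"x": 0.12,"y": 0,"z": 0,"ax": 0,"ay": 0,"az": 0},
    {"x": 0.12,"y": 0,"z": 0,"ax": 0,"ay": 0,"az": 0},
    {"x": 0.12,"y": 0,"z": 0,"ax": 0,"ay": 0,"az": 0},
    {"x": 0.12,"y": 0,"z": 0,"ax": 0,"ay": 0,"az": 0},
    {"x": 0,"y": 0,"z": 0,"ax": 0,"ay": 0,"az": 0}
  ]
}}

```text
t: 5.17
tcp_pos: [0.5888, -0.0313, 0.0203]
orientation: [-3.141, 0.0, 1.697]
contact_force: [-1.0, -1.1, 3.9]
grip_width: 0.0576
gripper_force: 2.1
```

```bash
python3 - <<'E'
from h import *
import cv2
st()
b=bot.capture("scene")[170:270,180:340,::-1];w=bot.capture("wrist")[:280,200:460,::-1]
B=cv2.resize(b,None,fx=3,fy=3,interpolation=cv2.INTER_CUBIC)
cv2.imwrite("pics/c2.png",np.vstack([B,cv2.copyMakeBorder(w,0,0,0,B.shape[1]-w.shape[1],0)]))
E
```

```text
t 5.1667 station xy [-0.12428232  0.03869544] z 0.02032413541085921 dyaw -0.0017321829876406625 w 0.057647403010748166 Fst [-0.93910795  1.09912192] 3.853575761251094
```

View pics/c2.png

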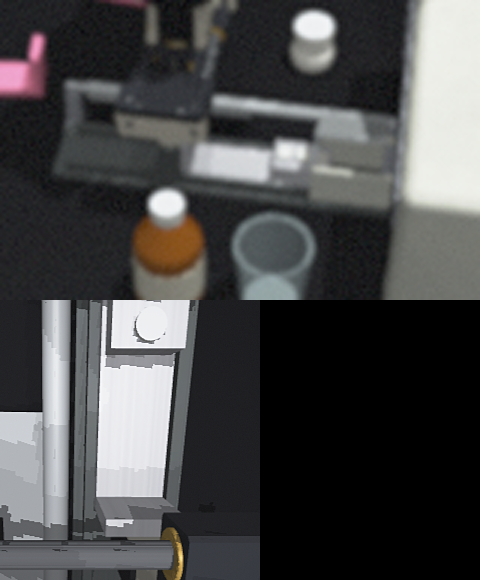

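The block is already passing under the raised cover, with one cap still outside. I'll continue.

>>> {"fn": "move_arm", "kwargs": {
  "moves": [
    {"x": 0.14,"y": 0.01,"z": 0,"ax": 0,"ay": 0,"az": 0},
    {"x": 0.14,"y": 0,"z": 0,"ax": 0,"ay": 0,"az": 0},
    {"x": 0.14,"y": 0,"z": 0,"ax": 0,"ay": 0,"az": 0},
    {"x": 0.14,"y": 0,"z": 0,"ax": 0,"ay": 0,"az": 0},
    {"x": 0.14,"y": 0,"z": 0,"ax": 0,"ay": 0,"az": 0}
  ]
}}

```text
t: 5.68
tcp_pos: [0.5852, 0.0019, 0.0204]
orientation: [3.142, 0.001, 1.695]
contact_force: [-1.3, -6.1, 5.2]
grip_width: 0.0578
gripper_force: 3.4
```

>>> {"fn": "move_arm", "kwargs": {
  "moves": [
    {"x": 0.08,"y": 0,"z": 0,"ax": 0,"ay": 0,"az": 0},
    {"x": 0.06,"y": 0,"z": 0,"ax": 0,"ay": 0,"az": 0},
    {"x": 0,"y": 0,"z": 0,"ax": 0,"ay": 0,"az": 0}
  ]
}}

```text
t: 5.93
tcp_pos: [0.5842, 0.0098, 0.0202]
orientation: [-3.141, 0.001, 1.696]
contact_force: [-1.4, -2.2, 4.1]
grip_width: 0.0575
gripper_force: 2.2
```

```bash
python3 -c "
from h import *
st()"
```

```text
t 5.9333 station xy [-0.08288668  0.03817139] z 0.020246379932818005 dyaw -0.001186454511214352 w 0.057545597925411966 Fst [-2.0446677   1.71488815] 4.073613060029737
```

Push on gently until the stop shows in the force.

>>> {"fn": "move_arm", "kwargs": {
  "moves": [
    {"x": 0.06,"y": 0,"z": 0,"ax": 0,"ay": 0,"az": 0},
    {"x": 0,"y": 0,"z": 0,"ax": 0,"ay": 0,"az": 0},
    {"x": 0,"y": 0,"z": 0,"ax": 0,"ay": 0,"az": 0}
  ]
}}

```text
t: 6.18
tcp_pos: [0.5838, 0.0126, 0.0202]
orientation: [-3.141, 0.0, 1.696]
contact_force: [-1.9, -4.5, 5.0]
grip_width: 0.058
gripper_force: 2.8
```

>>> {"fn": "move_arm", "kwargs": {
  "moves": [
    {"x": 0.04,"y": 0,"z": 0,"ax": 0,"ay": 0,"az": 0},
    {"x": 0,"y": 0,"z": 0,"ax": 0,"ay": 0,"az": 0},
    {"x": 0,"y": 0,"z": 0,"ax": 0,"ay": 0,"az": 0}
  ]
}}

```text
t: 6.43
tcp_pos: [0.5836, 0.0134, 0.0201]
orientation: [-3.141, 0.002, 1.695]
contact_force: [-1.4, -7.7, 3.5]
grip_width: 0.0582
gripper_force: 4.6
```

```bash
python3 -c "
from h import *
st()"
```

```text
t 6.4333 station xy [-0.07926147  0.03830983] z 0.020147827073848563 dyaw 0.00023391753446366792 w 0.05822704421971021 Fst [-7.44352567  2.36483299] 3.491578765374087
```

>>> {"fn": "move_arm", "kwargs": {
  "moves": [
    {"x": 0.05,"y": 0,"z": 0,"ax": 0,"ay": 0,"az": 0},
    {"x": 0,"y": 0,"z": 0,"ax": 0,"ay": 0,"az": 0},
    {"x": 0,"y": 0,"z": 0,"ax": 0,"ay": 0,"az": 0}
  ]
}}

```text
t: 6.68
tcp_pos: [0.5835, 0.0136, 0.0203]
orientation: [3.141, 0.004, 1.692]
contact_force: [-0.8, -13.8, 4.5]
grip_width: 0.0581
gripper_force: 7.6
```

```bash
python3 -c "
from h import *
st()"
```

```text
t 6.6833 station xy [-0.07909354  0.03837322] z 0.020312676881887967 dyaw 0.0025479470352298694 w 0.05805467892213857 Fst [-13.5895174    2.45261064] 4.544566765556228
```

The carrier is firmly at the stop, where expected. I'll back off, then lift away.

>>> {"fn": "move_arm", "kwargs": {
  "moves": [
    {"x": -0.1,"y": 0,"z": 0,"ax": 0,"ay": 0,"az": 0},
    {"x": -0.15,"y": 0,"z": 0,"ax": 0,"ay": 0,"az": 0},
    {"x": 0,"y": 0,"z": 0,"ax": 0,"ay": 0,"az": 0},
    {"x": 0,"y": 0,"z": -0.15,"ax": 0,"ay": 0,"az": 0},
    {"x": 0,"y": 0,"z": -0.15,"ax": 0,"ay": 0,"az": 0}
  ]
}}

```text
t: 7.1
tcp_pos: [0.5844, 0.0053, 0.0352]
orientation: [-3.14, -0.0, 1.697]
contact_force: [-0.3, -0.8, 0.7]
grip_width: 0.0577
gripper_force: 0.9
```

>>> {"fn": "move_arm", "kwargs": {
  "moves": [
    {"x": 0,"y": 0,"z": -0.2,"ax": 0,"ay": 0,"az": 0},
    {"x": 0,"y": 0,"z": -0.4,"ax": 0,"ay": 0,"az": 0},
    {"x": 0,"y": 0,"z": -0.6,"ax": 0,"ay": 0,"az": 0},
    {"x": 0,"y": 0,"z": -0.6,"ax": 0,"ay": 0,"az": 0},
    {"x": -0.5,"y": 0,"z": -0.5,"ax": 0,"ay": 0,"az": 0}
  ]
}}

```text
t: 7.52
tcp_pos: [0.5891, -0.0141, 0.1527]
orientation: [3.139, -0.003, 1.703]
contact_force: [1.4, 0.7, -0.8]
grip_width: 0.0581
gripper_force: 0.0
```

>>> {"fn": "move_arm", "kwargs": {
  "moves": [
    {"x": -0.5,"y": 0,"z": 0,"ax": 0,"ay": 0,"az": 0},
    {"x": 0,"y": 0,"z": 0,"ax": 0,"ay": 0,"az": 0},
    {"x": 0,"y": 0,"z": 0,"ax": 0,"ay": 0,"az": 0}
  ]
}}

```text
t: 7.77
tcp_pos: [0.5921, -0.0461, 0.1518]
orientation: [3.139, 0.001, 1.694]
contact_force: [-1.2, 0.5, -0.2]
grip_width: 0.0579
gripper_force: 0.0
```

```bash
python3 - <<'E'
from h import *
import cv2
st()
b=bot.capture("scene")[170:270,180:340,::-1];w=bot.capture("wrist")[:280,:,::-1]
B=cv2.resize(b,None,fx=3.2,fy=3.2,interpolation=cv2.INTER_CUBIC)
cv2.imwrite("pics/c3.png",np.vstack([B,w])[:600])
E
```

```text
t 7.7667 station xy [-0.1393596  0.0371915] z 0.15178368188252747 dyaw 0.001114724118480348 w 0.057922159511398875 Fst [0.69013496 1.16039784] -0.16638595415848345
```

View pics/c3.png

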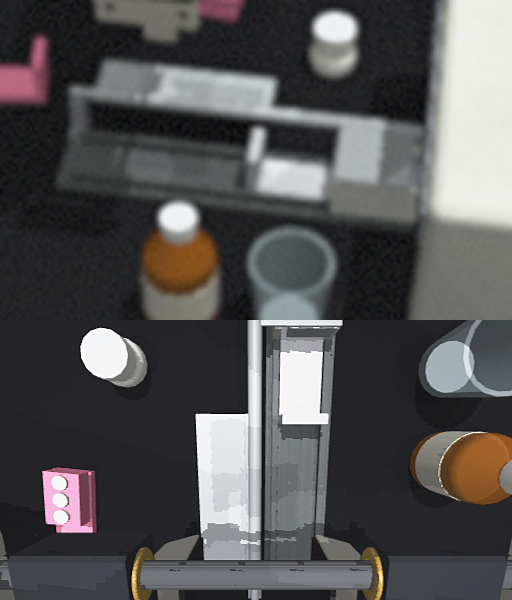

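The carrier's plate is outside the port (wrist row ~103), the block is out of sight under the shut cover, and the paddle is level. I'll check the plate against its home position and hand in.

```bash
python3 - <<'E'
from h import *
p=ray("wrist",304,103,.05);x=(R.T@(p[:2]-o))[0];print("plate rear x",x)
if abs(x+.07)<.006: print(bot.hand_in())
E
```

```text
plate rear x -0.06834890955714525
the job is handed in; nothing more can be done
None
```

The carrier is pushed home against the stop and the job is handed in: the last images show the flap shut over its block and the arm clear, with the bottle, beaker and pot not visibly moved; no verdict came back.

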